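Switch the boiler's zone selector to the green side

ROBOT

A 6-joint arm with a two-finger parallel gripper is mounted at the origin on the work surface. World frame = base frame: x ahead of the robot, y to its left, z up, the work surface at z = 0. Lengths are in m, angles in degrees, forces in N, time in s.
With the tool pointing down it reaches from about 0.35 to 0.875 m from the base axis. Payload 4.2 kg.
Tool frame: the origin (TCP) lies on the centre line of the jaws, within the pads' length; the fingertips stand 11 mm ahead of it and the grasp point (between the pads) lies 8 mm behind it; z points along the fingers, y is the line along which they close (so a half turn about z gives the same grasp; the last joint's range is limited). The gripper opens to 87 mm and grips with 3 to 60 N. Pads are 19 mm wide; open, the fingers measure 117 mm over their backs; the gripper's body (75 mm by 190 mm) begins 51 mm behind the grasp point.
Start: joints at [79.561, 22.042, 0.453, 0, -68.411, -14.817], TCP at [0.267, 0.565, 0.21] pointing down, gripper open.
Joint ranges: [-179.83, 179.83], [-69.29, 118.12], [-61.27, 80.66], [-181.25, 117.63], [-171.15, -9.14], [-177.46, 177.46]. Speed limits (degrees/s): [159.86, 159.86, 180, 180, 180, 180].

INTERFACE

Orientations are given as a 3x3 rotation matrix whose columns are the frame's x, y, z axes.
In Python, from station import r gives the robot as it stands.
- The arm moves only by the tool servo_tool, never from a script. Its argument "commands" is a list that holds one entry, the list of rows, each a list of 7 numbers: the closure, from 0 (fully open) to 1 (shut), then the shift along the tool's x, y, z in mm, then the turn, a rotation vector about the tool's x, y, z in rad. In form: [[[claw, x, y, z, ax, ay, az], ...]]. A call has exactly 5 rows; each row is the pose to reach, as a shift and turn from the pose commanded when the call began, along the tool's axes at that moment; what a row does not reach only later rows make up. A row lasts 1/10 s, in which the tool goes at most 50 mm and 8.59 degrees, less where a joint would pass 70% of its speed; a pose out of reach is approached as far as the arm can. A call with a gripper value outside its range is refused whole. The fingers move at their own pace and stop on an object; the grip force is fixed at half the most. Time passes only in rows, so rows that repeat a pose let the fingers close, or fill a call up. It gives the time, the measured TCP pose, the force, the opening and the grip force at its end, in the units of the state.
- r.sense(): the state, without advancing time (a new reading comes with each control period).
- r.capture(name): name is "side" or "top"; returns a dict with "pixels" (480x640x3 uint8, red, green, blue), "camera_matrix" (3x3 intrinsics, pixels), "R" (3x3) and "t" (3): a world point X has camera coordinates R X + t. Camera axes: x right, y down, z forward; pixel columns grow to the right and rows downward; lengths in m; the calibration is good to about 2 mm. A picture is of the moment at which its call begins. There is no depth.
- r.finish_job(): hands the job in; it is judged then, once.
The state is a dict: "time_s": time; "joints": joint angles; "joint_velocities": joint speeds; "effort": joint torques, N m; "tcp_pos": TCP position; "ee_rot": TCP orientation; "wrist_force": force on the tool from outside, world axes, zero at the start; "moment": the same for the moment, N m; "gripper_width": opening from 0.0 (shut) to 1.0 (fully open); "gripper_force": force on a finger pad.
Only numpy, scipy, OpenCV 4.12 (cv2) and the standard library are available. Lean on these libraries where they do the work, as an engineer would, in place of code of your own. Each camera call takes 0.05 s, during which the arm holds its last target. There are 200 camera calls.

TASK

The spring-loaded selector on the grey boiler manifold stands upright in its middle notch. Pull its red loop handle out towards the robot until it clears the notch, swing it over to the side of the manifold that carries the green disc, and let it snap fully home in the notch on that side. Leave the other things on the bench where they are.

Things in the scene. Friction and masses are not known exactly. Their poses are not given: they have to be found in the camera images.
- manifold: Fixed grey box, 70 x 260 x 165 mm high, on a dark foot plate (200 x 280 mm), copper stubs at both ends. Origin on the bench under its middle; its own -x points out of the front (face 20 mm ahead of the origin), roughly to the robot; +y to the left as the robot sees it. The selector's axis is parallel to its x, 100 mm above the origin. Yaw varies within 0.35 rad and gives the pull direction.
- plunger (a joint): How far the selector is pulled out, in m, along the manifold's own -x: 0 = fully home in a notch, 0.024 = end of travel. A spring draws it home with 7 N at 0, rising to 14 N at 0.024. It clears the brass teeth, so that it can turn, only beyond 0.0125; let go between notches, it rests on the teeth at about 0.0125.
- selector (a joint): Angle of the selector in rad: 0 = upright, positive = leaning to the manifold's +y. Notches at -0.60, 0 and +0.60, each with about 0.07 rad of play either way; end stops at -0.64 and +0.64, so swinging to the stop lines it up with the outer notch. Pulled out, friction holds it at any angle (about 2 N at the loop turns it).
- loop (a point): Middle of the red loop at the lever's end: a rectangular frame of 12 mm round bar, clear opening 56 mm along the manifold's x by 52 mm across, open right through along the lever (at least 50 mm free depth below). 130 mm from the axis; upright and home it is 85 mm ahead of the manifold's origin, 230 mm above the bench. Closed fingers fit down into it to push its bars, or a bar can be gripped.
- front_bar (a point): Middle of the loop's front bar, the one nearest the robot, 34 mm ahead of the loop's middle; pull this outward. The lever itself is at the rear bar. At 0.60 rad the loop's middle is 73 mm to the side and 207 mm above the bench, the loop leans with the lever, and its leading side bar is 18 mm lower than its middle, the trailing one 18 mm higher.
- green_disc: Green disc, 60 mm across, 8 mm thick, fixed on top of the manifold (165 mm above the bench) 95 mm to one side of its middle: marks the side to select. Origin under its middle.
- white_disc: White disc of the same size on the other side: the side not wanted.
- brace_case: Loose orange wheel brace case, 230 x 100 x 50 mm, lying on the bench at the right; origin under its middle.
- dog_bowl: Loose stainless steel dog bowl, 170 mm across, 55 mm high, at the left; origin under its middle.
- scraper: Loose grey silicone scraper, 200 mm long, lying near the robot at the right; origin under it, on the bench.
- tent_peg1: Loose steel tent peg, 180 mm long, 8 mm thick, lying near the robot at the left; origin under its shank.
- tent_peg2: Another such tent peg, a little farther out.
- jar: Loose amber glass jar, 70 mm across, 100 mm high, far right; origin under it.
- mug: Loose blue mug, 80 mm across, 90 mm high, far left; origin under it.

How it is judged (in metres and radians):
On the way, in this order (a step that is already met when the one before it is completed fails the run):
1. the selector is pulled out of its middle notch (value of joint plunger above 0.0115 m and value of joint selector between -0.2 and 0.2 rad), for 0.04 s.
2. it is swung, while out, towards the green disc's side (value of joint plunger above 0.009 m and ((y of green_disc in the frame of manifold above 0.05 m and value of joint selector above 0.35 rad) or (y of green_disc in the frame of manifold below -0.05 m and value of joint selector below -0.35 rad))).
At the end, for the whole second after the job is handed in: The selector rests, released, in the notch on the green disc's side (more than 0.5 rad over to that side) and has snapped home (plunger within 4 mm of fully in) (value of joint plunger below 0.004 m and velocity of joint plunger below 0.02 m/s and velocity of joint selector between -0.1 and 0.1 rad/s and ((y of green_disc in the frame of manifold above 0.05 m and value of joint selector above 0.5 rad) or (y of green_disc in the frame of manifold below -0.05 m and value of joint selector below -0.5 rad))); the robot touches nothing.
It fails at once if a loose thing on the bench (case, bowl, scraper, peg, jar or mug) is shifted by more than 30 mm (distance of any of brace_case, dog_bowl, scraper, tent_peg1, tent_peg2, jar, mug from where it was at the start of the episode above 0.03 m).
It also fails if it takes over 38 s, if anything falls off the work surface, if the arm or the gripper's body presses on something with over 40 N, if the wrist force passes 120 N, or if a joint passes its speed limit or range.

## Working session

There is one attempt and no reset: what is moved stays moved. The work goes in short steps, Python scripts to look and compute and a tool call to move; the robot and the scene stay as the last step left them, time stands still between calls to the robot, and variables do not carry over. Pictures are saved under pics/ and viewed, at most 10 in all, crops included, and the job is handed in when it is done.

Besides the shell and the picture viewer there is one more tool, called after "Emit:" by a JSON object that holds its "method" and its "body", one argument or row to a line. servo_tool: Moves the arm, as the interface text tells. Its arguments: {"type":"object","properties":{"commands":{"type":"array","items":{"type":"array","items":{"type":"array","items":{"type":"number"}}}}},"required":["commands"]}

```bash
mkdir -p pics; ls; cat > h.py <<'E'
import numpy as np, cv2, json
from station import r
def snap(n):
    d={}
    for c in ("side","top"):
        k=r.capture(c); d[c]=k
        cv2.imwrite(f"pics/{c}{n}.png",cv2.cvtColor(k["pixels"],cv2.COLOR_RGB2BGR))
        np.savez(f"cap_{c}{n}.npz",p=k["pixels"],K=k["camera_matrix"],R=k["R"],t=k["t"])
def cam(c,n):
    z=np.load(f"cap_{c}{n}.npz"); K,R,t=z["K"],z["R"],np.array(z["t"]).reshape(3)
    return K,R,t
def proj(c,n,X):
    K,R,t=cam(c,n); q=(R@np.atleast_2d(X).T).T+t; q=(K@q.T).T; return q[:,:2]/q[:,2:]
def tri(n,uvs,uvt):
    P=[cam(c,n)[0]@np.c_[cam(c,n)[1],cam(c,n)[2]] for c in("side","top")]
    X=cv2.triangulatePoints(P[0],P[1],np.array(uvs,float).reshape(2,1),np.array(uvt,float).reshape(2,1)).ravel(); return X[:3]/X[3]
def onz(c,n,uv,z):
    K,R,t=cam(c,n); o=-R.T@t; d=R.T@np.linalg.solve(K,[uv[0],uv[1],1]); return o+d*(z-o[2])/d[2]
E
python3 - <<'E'
from h import *
snap(0)
for c in("side","top"):
    K,R,t=cam(c,0); print(c,-R.T@t,R[2])
s=r.sense(); print(s["time_s"],s["tcp_pos"],s["ee_rot"])
E
```

```text
pics
side [-0.3110925   1.12177201  1.05036874] [ 0.4960291  -0.68134809 -0.53825637]
top [ 0.22709639 -0.0192971   1.64356791] [ 0.17439301  0.01145588 -0.98460949]
0.1 [0.26638432 0.56475786 0.20864904] [[ 9.04353776e-01 -4.26782917e-01 -7.67610688e-04]
 [-4.26783598e-01 -9.04351923e-01 -1.83290224e-03]
 [ 8.80611620e-05  1.98519571e-03 -9.99998026e-01]]
```

View pics/side0.png

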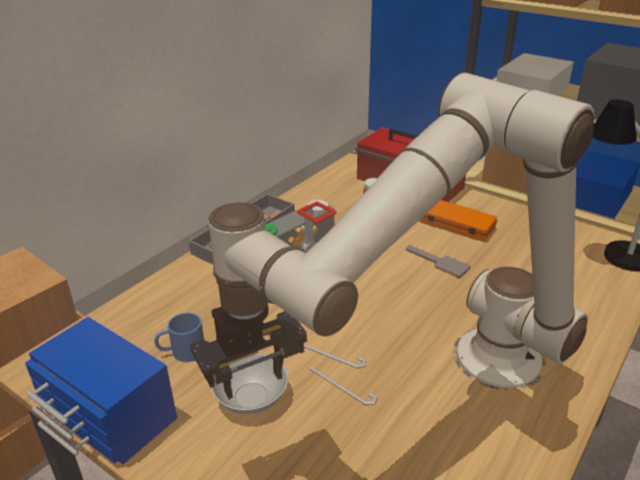

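View pics/top0.png

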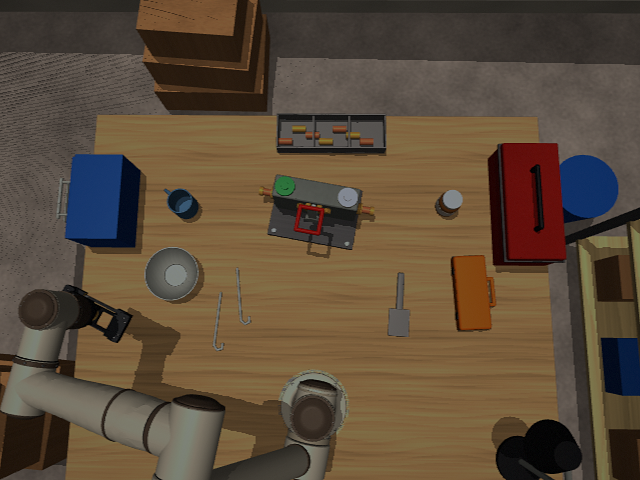

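The side view shows the red loop at about (317,212) and the green disc at about (271,230). In the top view the loop is at about (309,219), the green disc at (285,185) on the robot's left, and the white disc at (348,197).

```bash
cat >> h.py <<'E'
def loop(c,n,box):
    p=cv2.cvtColor(np.load(f"cap_{c}{n}.npz")["p"],cv2.COLOR_RGB2HSV); x0,y0,x1,y1=box
    h,s,v=[p[y0:y1,x0:x1,i].astype(int) for i in range(3)]
    m=(((h<6)|(h>172))&(s>150)&(v>60)).astype(np.uint8)
    N,l,st,ce=cv2.connectedComponentsWithStats(m); k=1+np.argmax(st[1:,4])
    f=cv2.findContours((l==k).astype(np.uint8),cv2.RETR_EXTERNAL,cv2.CHAIN_APPROX_NONE)[0][0]
    q=cv2.approxPolyN(f,4).reshape(-1,2)+[x0,y0]
    ct=cv2.minAreaRect(f)
    return q, st[k], np.array(ct[0])+[x0,y0]
E
python3 - <<'E'
from h import *
for c,b in(("side",(285,190,350,235)),("top",(285,195,335,245))):
    print(c,*loop(c,0,b))
p=np.load("cap_top0.npz")["p"]
hsv=cv2.cvtColor(p,cv2.COLOR_RGB2HSV).astype(int)
def cen(m): ys,xs=np.nonzero(m); return np.array([xs.mean(),ys.mean()]),len(xs)
g=np.zeros(p.shape[:2],bool); g[165:210,265:310]=1; g&=(hsv[...,0]>45)&(hsv[...,0]<85)&(hsv[...,1]>110)
w=np.zeros(p.shape[:2],bool); w[180:215,330:368]=1; w&=(hsv[...,2]>130)&(hsv[...,1]<60)
gc,gn=cen(g); wc,wn=cen(w); print(gc,gn,wc,wn)
G=onz("top",0,gc,.171);W=onz("top",0,wc,.171); print(G,W,np.linalg.norm(G-W))
d=(G-W)[:2]; yaw=np.arctan2(-d[0],d[1]); print("yaw",yaw)
M=(G+W)/2; Rz=np.array([[np.cos(yaw),-np.sin(yaw)],[np.sin(yaw),np.cos(yaw)]])
print("disc mid",M)
cs=cv2.resize(p[165:265,250:380],None,fx=4,fy=4,interpolation=cv2.INTER_CUBIC)
ps=np.load("cap_side0.npz")["p"]; cs2=cv2.resize(ps[180:270,250:350],None,fx=4,fy=4,interpolation=cv2.INTER_CUBIC)
o=np.zeros((400,800,3),np.uint8); o[:400,:520]=cs; 
cv2.imwrite("pics/c0.png",cv2.cvtColor(np.hstack([cs[:360,:400],cs2]),cv2.COLOR_RGB2BGR))
E
```

```text
side [[338 211]
 [316 223]
 [295 211]
 [316 202]] [ 13  12  38  21 259] [316.5        211.49999809]
top [[325 208]
 [320 235]
 [293 230]
 [298 203]] [  9   9  30  31 366] [308.89200211 219.34400177]
[284.4495114  185.71986971] 307 [347.4389313  196.72519084] 262
[0.65242743 0.09020774 0.171     ] [ 0.62007441 -0.09676197  0.171     ] 0.1897482333978386
yaw -0.17134209823996702
disc mid [ 0.63625092 -0.00327712  0.171     ]
```

View pics/c0.png

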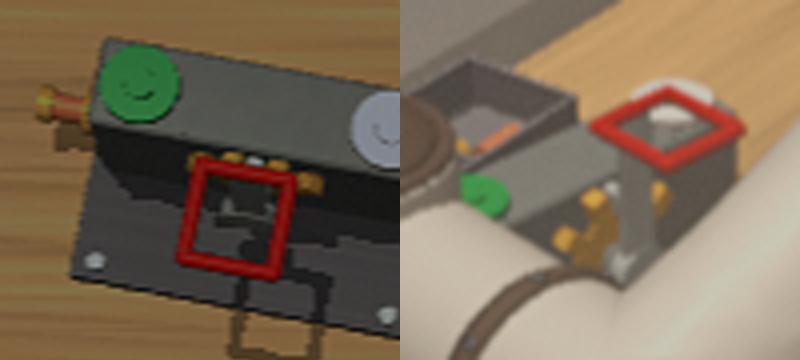

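The crop shows the loop upright with its opening clear. Its front bar is low-left in the top view, and the green disc is on the +y side. Next I triangulate.

```bash
python3 - <<'E'
from h import *
from scipy.optimize import least_squares
L=tri(0,(316.5,211.9),(308.9,219.3)); print("loop tri",L,proj("side",0,L),proj("top",0,L), "yz@.23",onz("top",0,(308.9,219.3),.23))
# corner fit: frame outer corners 68(x) x 64(y)
qs,_,_=loop("side",0,(285,190,350,235)); qt,_,_=loop("top",0,(285,195,335,245))
def pts(a):
    x,y,z,w=a; c,s=np.cos(w),np.sin(w); R=np.array([[c,-s],[s,c]])
    b=np.array([[-40,-38],[-40,38],[40,38],[40,-38]])/1000
    return np.c_[(R@b.T).T+[x,y],np.full(4,z)]
def res(a):
    P=pts(a); o=[]
    for c,q in(("side",qs),("top",qt)):
        u=proj(c,0,P)
        for k in u:
            j=np.argmin(((q-k)**2).sum(1)); o+=list(q[j]-k)
    return o
f=least_squares(res,[*L,-.17]); print(f.x,np.sqrt(np.mean(f.fun**2)))
w=f.x[3]
for yaw in(-.171,w):
    X=np.array([np.cos(yaw),np.sin(yaw)]); print("manifold origin from loop",f.x[:2]+.085*X,"disc mid minus",np.array([.6363,-.0033])-(f.x[:2]+.085*X))
E
```

```text
loop tri [0.53910231 0.01523183 0.22673693] [[316.62380721 211.92667021]] [[308.81656623 219.15343238]] yz@.23 [0.53796315 0.01491217 0.23      ]
[ 0.54002348  0.01499411  0.22725731 -0.16705118] 0.46590433319150604
manifold origin from loop [6.23783766e-01 5.29841159e-04] disc mid minus [ 0.01251623 -0.00382984]
manifold origin from loop [0.62384023 0.00086071] disc mid minus [ 0.01245977 -0.00416071]
```

The loop's middle is at about (0.539, 0.015, 0.229) with yaw -0.17, which agrees with the 230 mm height, the discs 190 mm apart, and the sizes given. I'll grip the front bar, at about (0.5055, 0.021), with the fingers closing along the pull direction. First I lift and travel to a hover point.

Emit:
{"method": "servo_tool", "body": {
  "commands": [
    [[0.4,0,0,-50,0,0,0],[0.4,0,0,-90,0,0,0.15],[0.4,34,30,-90,0,0,0.3],[0.4,68,59,-90,0,0,0.45],[0.4,102,89,-90,0,0,0.6]]
  ]
}}

```text
time_s: 0.6
tcp_pos: [0.321, 0.4398, 0.2992]
ee_rot: [[0.501, -0.865, -0.0], [-0.865, -0.501, -0.001], [0.0, 0.001, -1.0]]
wrist_force: [0.7, 1.6, 0.6]
gripper_width: 0.649
gripper_force: 0.0
```

```bash
cat >> h.py <<'E'
from scipy.spatial.transform import Rotation as Ro
YAW=-.170; X=np.array([np.cos(YAW),np.sin(YAW),0]); Y=np.array([-X[1],X[0],0]); Z=np.array([0,0,1.])
O=np.array([.539,.015,0])+.085*X   # manifold origin
def tgt(pl,ang,up=0.,off=0.,back=0.):
    """TCP pose so that grasp point is on the front bar at plunger pl, angle ang; up: withdrawn along lever"""
    lev=np.cos(ang)*Z+np.sin(ang)*Y
    g=O-(.119+pl+back)*X+.1*Z+(.130-.008+up)*lev
    z=-lev; y=-X; return g,np.c_[np.cross(y,z),y,z]
def go(p,R):
    s=r.sense(); Rc=np.array(s["ee_rot"]); pc=np.array(s["tcp_pos"])
    print("t",s["time_s"],"tcp",np.round(pc,4),"w",s["gripper_width"],"gf",s["gripper_force"],"F",np.round(s["wrist_force"],1))
    print("F in manifold out/y/z",np.round([-X@s["wrist_force"],Y@s["wrist_force"],s["wrist_force"][2]],1))
    print("shift",np.round(Rc.T@(p-pc)*1000,1),"turn",np.round(Ro.from_matrix(Rc.T@R).as_rotvec(),3))
E
python3 -c "
from h import *
go(*tgt(0,0,.08))"
```

```text
t 0.6 tcp [0.321  0.4398 0.2992] w 0.6492022054256876 gf 0.0 F [0.7 1.6 0.6]
F in manifold out/y/z [-0.4  1.7  0.6]
shift [455.1  50.2  -2.6] turn [ 0.001 -0.     0.695]
```

Emit:
{"method": "servo_tool", "body": {
  "commands": [
    [[0.4,45,5,-3,0,0,0.08],[0.4,90,10,-3,0,0,0.16],[0.4,135,15,-3,0,0,0.24],[0.4,180,20,-3,0,0,0.32],[0.4,225,25,-3,0,0,0.4]]
  ]
}}

```text
time_s: 1.1
tcp_pos: [0.4132, 0.2326, 0.3024]
ee_rot: [[0.127, -0.992, -0.0], [-0.992, -0.127, -0.0], [0.0, 0.0, -1.0]]
wrist_force: [0.4, -0.6, 0.3]
gripper_width: 0.601
gripper_force: 0.0
```

Emit:
{"method": "servo_tool", "body": {
  "commands": [
    [[0.4,35,-13,0,0,0,0.06],[0.4,75,-27,0,0,0,0.12],[0.4,115,-40,0,0,0,0.18],[0.4,150,-53,0,0,0,0.24],[0.4,180,-62,0,0,0,0.28]]
  ]
}}

```text
time_s: 1.6
tcp_pos: [0.4982, 0.0621, 0.3022]
ee_rot: [[-0.152, -0.988, -0.001], [-0.988, 0.152, -0.0], [0.0, 0.001, -1.0]]
wrist_force: [0.3, -0.6, -0.1]
gripper_width: 0.599
gripper_force: 0.0
```

```bash
python3 -c "
from h import *
go(*tgt(0,0,.08))"
```

```text
t 1.6 tcp [0.4982 0.0621 0.3022] w 0.599434237934159 gf 0.0 F [ 0.3 -0.6 -0.1]
F in manifold out/y/z [-0.4 -0.5 -0.1]
shift [ 39.8 -13.5   0.2] turn [ 0.001 -0.     0.017]
```

Emit:
{"method": "servo_tool", "body": {
  "commands": [
    [[0.4,20,-7,0,0,0,0.01],[0.4,38,-13,0,0,0,0.015],[0.4,38,-13,0,0,0,0.015],[0.4,38,-13,0,0,0,0.015],[0.4,38,-13,0,0,0,0.015]]
  ]
}}

```text
time_s: 2.1
tcp_pos: [0.5049, 0.025, 0.3025]
ee_rot: [[-0.164, -0.987, -0.0], [-0.987, 0.164, 0.0], [-0.0, 0.0, -1.0]]
wrist_force: [-0.1, -0.3, -0.2]
gripper_width: 0.597
gripper_force: 0.0
```

```bash
python3 - <<'E'
from h import *
go(*tgt(0,0,.08)); snap(1)
s=r.sense(); p=np.array(s["tcp_pos"]);R=np.array(s["ee_rot"])
for c in("side","top"): print(c,"tip",proj(c,1,p+R[:,2]*.011))
a=np.load("cap_side1.npz")["p"][130:255,240:390]; a=cv2.resize(a,None,fx=4,fy=4,interpolation=cv2.INTER_CUBIC)
cv2.imwrite("pics/c1.png",a[:,:,::-1])
E
```

```text
t 2.1 tcp [0.5049 0.025  0.3025] w 0.5971674760805656 gf 0.0 F [-0.1 -0.3 -0.2]
F in manifold out/y/z [ 0.1 -0.3 -0.2]
shift [ 4.1 -1.3  0.5] turn [0.    0.    0.006]
side tip [[324.56959313 195.58238684]]
top tip [[304.42415849 226.35856989]]
```

View pics/c1.png

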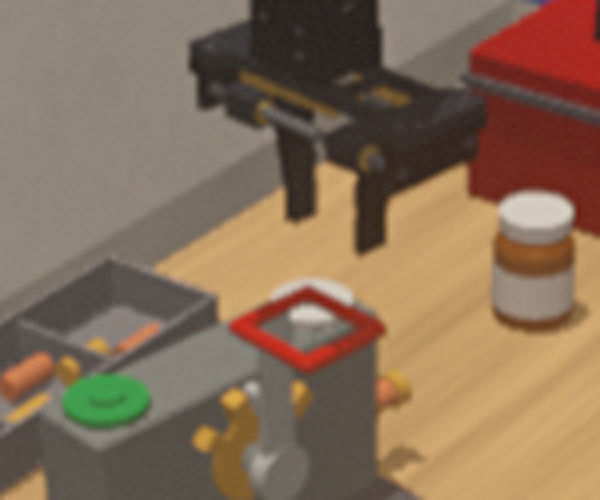

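```bash
python3 - <<'E'
from h import *
s=r.sense(); p=np.array(s["tcp_pos"]);R=np.array(s["ee_rot"])
for d in(-.02,0,.011):
  for e in (-.026,-.041,.026,.041):
    print(d,e,"side crop",np.round((proj("side",1,p+R[:,2]*d+R[:,1]*e)[0]-[240,130])*4,0), "top",np.round(proj("top",1,p+R[:,2]*d+R[:,1]*e)[0],1))
print(cam("side",1)[0])
a=np.load("cap_top1.npz")["p"][170:260,240:380]; cv2.imwrite("pics/c2.png",cv2.resize(a,None,fx=5,fy=5,interpolation=cv2.INTER_CUBIC)[:,:,::-1])
E
```

```text
-0.02 -0.026 side crop [309. 206.] top [305.8 214.5]
-0.02 -0.041 side crop [293. 198.] top [306.8 209. ]
-0.02 0.026 side crop [367. 233.] top [302.3 233.6]
-0.02 0.041 side crop [384. 241.] top [301.3 239.1]
0 -0.026 side crop [310. 233.] top [306.  216.1]
0 -0.041 side crop [294. 226.] top [307.  210.8]
0 0.026 side crop [367. 261.] top [302.6 235. ]
0 0.041 side crop [384. 269.] top [301.6 240.4]
0.011 -0.026 side crop [310. 248.] top [306.1 217. ]
0.011 -0.041 side crop [294. 241.] top [307.1 211.7]
0.011 0.026 side crop [367. 276.] top [302.7 235.7]
0.011 0.041 side crop [384. 285.] top [301.7 241.2]
[[612.3935968    0.         330.37583951]
 [  0.         612.3935968  233.31085089]
 [  0.           0.           1.        ]]
```

View pics/c2.png

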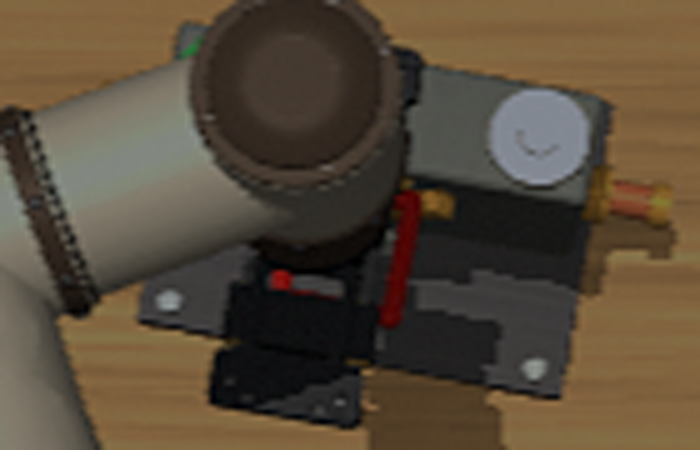

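The side crop shows the open fingers above the loop, with tips at crop (300,220) and (370,253). Laterally that agrees with the prediction, but they sit about 18 mm shorter than nominal, probably because the tips draw back when open. The top view is mostly covered by the arm. I'll correct sideways and descend to check from near.

Emit:
{"method": "servo_tool", "body": {
  "commands": [
    [[0.4,4,-1,0,0,0,0.006],[0.4,4,-1,15,0,0,0.006],[0.4,4,-1,30,0,0,0.006],[0.4,4,-1,35,0,0,0.006],[0.4,4,-1,35,0,0,0.006]]
  ]
}}

```text
time_s: 2.7
tcp_pos: [0.5051, 0.0204, 0.2671]
ee_rot: [[-0.17, -0.985, -0.001], [-0.985, 0.17, -0.001], [0.001, 0.001, -1.0]]
wrist_force: [-0.6, 0.1, 0.1]
gripper_width: 0.597
gripper_force: 0.0
```

Emit:
{"method": "servo_tool", "body": {
  "commands": [
    [[0.4,0,0,12,0,0,0],[0.4,0,0,24,0,0,0],[0.4,0,0,36,0,0,0],[0.4,0,0,45,0,0,0],[0.4,0,0,45,0,0,0]]
  ]
}}

```text
time_s: 3.2
tcp_pos: [0.5044, 0.0201, 0.2208]
ee_rot: [[-0.17, -0.985, -0.003], [-0.985, 0.17, -0.001], [0.002, 0.003, -1.0]]
wrist_force: [-0.1, 0.1, -0.3]
gripper_width: 0.599
gripper_force: 0.0
```

```bash
python3 - <<'E'
from h import *
go(*tgt(0,0,0)); snap(2)
a=np.load("cap_side2.npz")["p"][150:250,260:380]; a=cv2.resize(a,None,fx=6,fy=6,interpolation=cv2.INTER_CUBIC)
cv2.imwrite("pics/c3.png",a[:,:,::-1])
E
```

```text
t 3.2 tcp [0.5044 0.0201 0.2208] w 0.5990845947443438 gf 0.0 F [-0.1  0.1 -0.3]
F in manifold out/y/z [ 0.1  0.1 -0.3]
shift [-0.8 -1.  -1.2] turn [ 0.003 -0.002 -0.001]
```

View pics/c3.png

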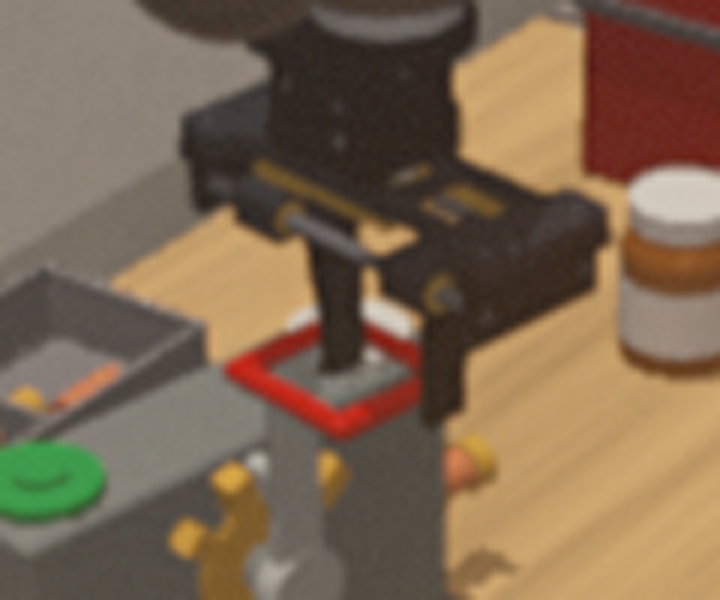

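The crop shows the inner finger inside the loop, tip near (342,370), and the outer finger in front of the front bar, tip near (440,420). The tips are only about level with the loop, so I'll go deeper and then close.

Emit:
{"method": "servo_tool", "body": {
  "commands": [
    [[0.4,0,0,7,0,0,0],[0.4,0,0,13,0,0,0],[0.4,0,0,13,0,0,0],[0.6,0,0,13,0,0,0],[0.7,0,0,13,0,0,0]]
  ]
}}

```text
time_s: 3.8
tcp_pos: [0.5056, 0.0204, 0.2099]
ee_rot: [[-0.17, -0.985, 0.001], [-0.985, 0.17, 0.0], [-0.0, -0.0, -1.0]]
wrist_force: [0.0, -1.0, -0.4]
gripper_width: 0.494
gripper_force: 0.0
```

Emit:
{"method": "servo_tool", "body": {
  "commands": [
    [[0.8,0,0,0,0,0,0],[0.9,0,0,0,0,0,0],[1,0,0,0,0,0,0],[1,0,0,0,0,0,0],[1,0,0,0,0,0,0]]
  ]
}}

```text
time_s: 4.3
tcp_pos: [0.5028, 0.0203, 0.2097]
ee_rot: [[-0.171, -0.985, -0.006], [-0.985, 0.171, -0.0], [0.001, 0.006, -1.0]]
wrist_force: [-6.3, 1.8, 5.1]
gripper_width: 0.121
gripper_force: 30.0
```

```bash
python3 - <<'E'
from h import *
go(*tgt(0,0,0)); snap(3)
a=np.load("cap_side3.npz")["p"][150:250,260:380]; a=cv2.resize(a,None,fx=6,fy=6,interpolation=cv2.INTER_CUBIC)
cv2.imwrite("pics/c4.png",a[:,:,::-1])
E
```

```text
t 4.3 tcp [0.5028 0.0203 0.2097] w 0.12068574586550794 gf 30.004862844944 F [-6.3  1.8  5.1]
F in manifold out/y/z [6.5 0.7 5.1]
shift [ -0.9  -2.5 -12.3] turn [ 0.006 -0.001 -0.001]
```

View pics/c4.png

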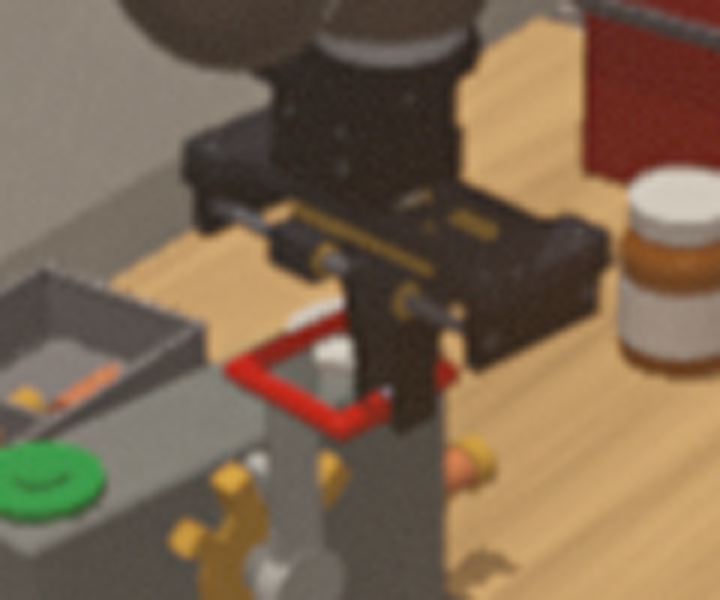

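The bar is gripped (opening about 10.5 mm, 30 N), and the tips reach about 17 mm below it at (410,430). Now I pull outward along tool +y.

Emit:
{"method": "servo_tool", "body": {
  "commands": [
    [[1,0,5,0,0,0,0],[1,0,10,0,0,0,0],[1,0,15,0,0,0,0],[1,0,20,0,0,0,0],[1,0,20,0,0,0,0]]
  ]
}}

```text
time_s: 4.9
tcp_pos: [0.4883, 0.0239, 0.209]
ee_rot: [[-0.17, -0.985, 0.006], [-0.985, 0.17, 0.0], [-0.002, -0.006, -1.0]]
wrist_force: [10.4, -4.0, -10.3]
gripper_width: 0.128
gripper_force: 30.0
```

```bash
python3 - <<'E'
from h import *
s=r.sense(); d=np.array(s["tcp_pos"])-[.5028,.0203,.2097]; print("out",-X@d,"side",Y@d,d[2])
# swing steps as shift/turn in the current tool frame, TCP radius about axis (y-z plane)
go(*tgt(.018,0,-.012))
rad=s["tcp_pos"][2]-.1
for a in(.1,.2,.3,.4,.5,.6,.62): print(a,"tool x",np.round(-1000*rad*np.sin(a),1),"tool z",np.round(1000*rad*(1-np.cos(a)),1))
# check turn sign
p0,R0=tgt(0,0);p1,R1=tgt(0,.6);print(Ro.from_matrix(R0.T@R1).as_rotvec(),R0.T@(p1-p0))
E
```

```text
out 0.0149298297486161 side 0.0011054066431564554 -0.0007194567139793273
t 4.9 tcp [0.4883 0.0239 0.209 ] w 0.12808547919939933 gf 30.017803609371185 F [ 10.4  -4.  -10.3]
F in manifold out/y/z [-10.9  -2.2 -10.3]
shift [ 0.2  0.5 -1. ] turn [-0.006  0.002 -0.001]
0.1 tool x -10.9 tool z 0.5
0.2 tool x -21.7 tool z 2.2
0.3 tool x -32.2 tool z 4.9
0.4 tool x -42.4 tool z 8.6
0.5 tool x -52.2 tool z 13.3
0.6 tool x -61.5 tool z 19.0
0.62 tool x -63.3 tool z 20.3
[ 5.07986590e-18  6.00000000e-01 -8.90943674e-18] [-6.88863818e-02  4.85722573e-17  2.13090550e-02]
```

Emit:
{"method": "servo_tool", "body": {
  "commands": [
    [[1,0,4,0,0,0,0],[1,0,6,0,0,0,0],[1,0,6,0,0,0,0],[1,-5,6,0,0,0.05,0],[1,-11,6,0.5,0,0.1,0]]
  ]
}}

```text
time_s: 5.4
tcp_pos: [0.4848, 0.0355, 0.2084]
ee_rot: [[-0.171, -0.985, -0.011], [-0.98, 0.171, -0.099], [0.1, -0.007, -0.995]]
wrist_force: [12.1, -5.0, -12.1]
gripper_width: 0.128
gripper_force: 30.0
```

```bash
cat >> h.py <<'E'
P0=np.array([.5028,.0203,.2097])
def sw(angs):
    s=r.sense(); p=np.array(s["tcp_pos"]); R=np.array(s["ee_rot"]); d=p-P0
    zt=-R[:,2]; a=np.arctan2(zt@Y,zt[2]); la=np.arctan2(Y@d,p[2]-.1)
    print("out",-X@d,"tool ang",a,"pos ang",la,"radius",np.hypot(Y@d,p[2]-.1))
    print("F out/y/z",np.round([-X@s["wrist_force"],Y@s["wrist_force"],s["wrist_force"][2]],1),"w",s["gripper_width"])
    for g in angs:
        q=p+.1097*((np.sin(g)-0)*Y+np.cos(g)*Z)-(Y@d)*Y-(p[2]-.1)*Z
        Rt=tgt(0,g)[1]; print(g,np.round(R.T@(q-p)*1000,1),np.round(Ro.from_matrix(R.T@Rt).as_rotvec(),3))
E
python3 -c "
from h import *
sw([.15,.2,.25,.3,.35])"
```

```text
out 0.020275854278208633 tool ang 0.09982598088582471 pos ang 0.10974002548159217 radius 0.10901449246215965
F out/y/z [-12.8  -2.9 -12.1] w 0.1277865538731884
0.15 [-4.4  0.  -0.6] [-0.006  0.05  -0.003]
0.2 [-9.9  0.  -0.1] [-0.006  0.1   -0.003]
0.25 [-15.3   0.    0.5] [-0.006  0.15  -0.003]
0.3 [-20.7   0.1   1.5] [-0.006  0.2   -0.003]
0.35 [-26.1   0.1   2.7] [-0.006  0.25  -0.003]
```

Emit:
{"method": "servo_tool", "body": {
  "commands": [
    [[1,-5,0,0,0,0.05,0],[1,-10,0,0,0,0.1,0],[1,-15,0,0.5,0,0.15,0],[1,-21,0,1.5,0,0.2,0],[1,-26,0,2.7,0,0.25,0]]
  ]
}}

```text
time_s: 5.9
tcp_pos: [0.4884, 0.0609, 0.2024]
ee_rot: [[-0.16, -0.986, -0.054], [-0.925, 0.169, -0.339], [0.344, -0.004, -0.939]]
wrist_force: [12.0, -8.4, -11.8]
gripper_width: 0.123
gripper_force: 30.0
```

```bash
python3 -c "
from h import *
sw([.4,.45,.5,.55,.6])"
```

```text
out 0.0210903169110721 tool ang 0.35073844315238456 pos ang 0.35200868747684666 radius 0.10909585896271194
F out/y/z [-13.3  -6.2 -11.8] w 0.12332494242010736
0.4 [-5.3  0.  -0.5] [-0.004  0.049 -0.001]
0.45 [-10.7   0.   -0.1] [-0.004  0.099 -0.001]
0.5 [-16.2   0.    0.6] [-0.004  0.149 -0.001]
0.55 [-21.6   0.    1.6] [-0.004  0.199 -0.002]
0.6 [-26.9   0.    2.8] [-0.004  0.249 -0.002]
```

Emit:
{"method": "servo_tool", "body": {
  "commands": [
    [[1,-5,0,0,0,0.05,0],[1,-11,0,0,0,0.1,0],[1,-16,0,0.6,0,0.15,0],[1,-22,0,1.6,0,0.2,0],[1,-27,0,2.8,0,0.25,0]]
  ]
}}

```text
time_s: 6.4
tcp_pos: [0.4921, 0.0843, 0.1902]
ee_rot: [[-0.141, -0.986, -0.094], [-0.813, 0.169, -0.558], [0.566, -0.002, -0.825]]
wrist_force: [12.3, -11.0, -10.6]
gripper_width: 0.127
gripper_force: 30.0
```

```bash
python3 -c "
from h import *
sw([.58,.6,.62]); snap(4)
a=np.load('cap_side4.npz')['p'][150:250,260:380]; a=cv2.resize(a,None,fx=6,fy=6,interpolation=cv2.INTER_CUBIC)
cv2.imwrite('pics/c5.png',a[:,:,::-1])"
```

```text
out 0.021400872815657952 tool ang 0.6012669120798455 pos ang 0.5968242538520092 radius 0.10907188547520127
F out/y/z [-14.   -8.8 -10.6] w 0.12709819840336048
0.58 [ 1.8 -0.  -0.6] [-0.002 -0.021 -0.001]
0.6 [-0.3 -0.  -0.6] [-0.002 -0.001 -0.001]
0.62 [-2.5  0.  -0.6] [-0.002  0.019 -0.001]
```

View pics/c5.png

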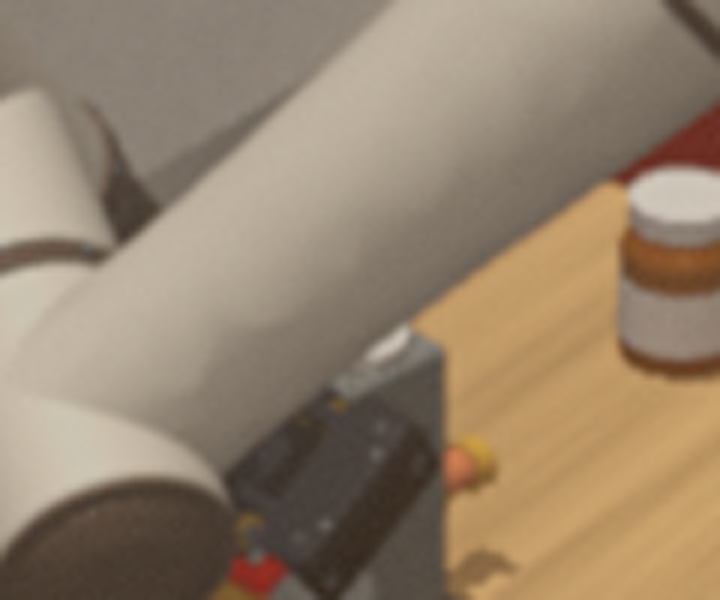

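The arm hides most of the loop, but the red front bar shows between the fingers at about (255,572). Position and spring force match 0.60 rad held out at 21 mm. Now I let it home under control.

Emit:
{"method": "servo_tool", "body": {
  "commands": [
    [[1,-1,-5,0,0,0,0],[1,-1,-10,0,0,0,0],[1,-1,-15,0,0,0,0],[1,-1,-20,0,0,0,0],[1,-1,-20,0,0,0,0]]
  ]
}}

```text
time_s: 7.0
tcp_pos: [0.5115, 0.0819, 0.1898]
ee_rot: [[-0.141, -0.985, -0.095], [-0.814, 0.17, -0.556], [0.564, -0.001, -0.826]]
wrist_force: [6.9, -5.2, -7.6]
gripper_width: 0.128
gripper_force: 30.0
```

```bash
python3 -c "
from h import *
sw([.6])"
```

```text
out 0.0018535237843450413 tool ang 0.5989397766459575 pos ang 0.6055409420134117 radius 0.10922274890460826
F out/y/z [-7.7 -3.9 -7.6] w 0.12824537031992267
0.6 [ 0.6 -0.  -0.5] [-0.     0.001 -0.001]
```

It has passed the teeth (1.9 mm out), so it is in the notch. I ease it home, then open partly.

Emit:
{"method": "servo_tool", "body": {
  "commands": [
    [[1,0,-2,0,0,0,0],[1,0,-3,0,0,0,0],[0.8,0,-3,0,0,0,0],[0.6,0,-3,0,0,0,0],[0.5,0,-3,0,0,0,0]]
  ]
}}

```text
time_s: 7.5
tcp_pos: [0.513, 0.0821, 0.1919]
ee_rot: [[-0.14, -0.985, -0.095], [-0.813, 0.17, -0.556], [0.564, -0.001, -0.826]]
wrist_force: [-0.8, -1.1, -0.2]
gripper_width: 0.3
gripper_force: 0.0
```

Emit:
{"method": "servo_tool", "body": {
  "commands": [
    [[0.5,0,0,0,0,0,0],[0.5,0,0,0,0,0,0],[0.5,0,0,-5,0,0,0],[0.5,0,0,-10,0,0,0],[0.5,0,0,-15,0,0,0]]
  ]
}}

```text
time_s: 8.0
tcp_pos: [0.5146, 0.0906, 0.2044]
ee_rot: [[-0.141, -0.985, -0.096], [-0.813, 0.17, -0.556], [0.564, -0.0, -0.826]]
wrist_force: [0.7, 0.6, 0.4]
gripper_width: 0.5
gripper_force: 0.0
```

No contact forces. I withdraw along the lever.

Emit:
{"method": "servo_tool", "body": {
  "commands": [
    [[0.5,0,0,-15,0,0,0],[0.5,0,0,-30,0,0,0],[0.5,0,0,-50,0,0,0],[0.5,0,0,-75,0,0,0],[0.5,0,0,-100,0,0,0]]
  ]
}}

```text
time_s: 8.5
tcp_pos: [0.524, 0.1464, 0.2875]
ee_rot: [[-0.14, -0.985, -0.096], [-0.813, 0.17, -0.556], [0.565, -0.0, -0.825]]
wrist_force: [0.3, 1.5, 0.4]
gripper_width: 0.497
gripper_force: 0.0
```

Emit:
{"method": "servo_tool", "body": {
  "commands": [
    [[0.5,-20,40,-20,0,0,0],[0.5,-40,80,-40,0,0,0],[0.5,-60,120,-60,0,0,0],[0.5,-60,140,-60,0,0,0],[0.5,-60,140,-60,0,0,0]]
  ]
}}

```text
time_s: 9.0
tcp_pos: [0.3987, 0.2534, 0.3028]
ee_rot: [[-0.137, -0.986, -0.094], [-0.815, 0.166, -0.556], [0.563, -0.0, -0.826]]
wrist_force: [1.3, 0.6, -0.5]
gripper_width: 0.498
gripper_force: 0.0
```

```bash
python3 -c "
from h import *
s=r.sense();print(s['tcp_pos'],s['wrist_force'],s['time_s']); snap(5)
a=np.load('cap_top5.npz')['p'][140:300,220:420]; a=cv2.resize(a,None,fx=2,fy=2,interpolation=cv2.INTER_CUBIC)
b=np.load('cap_side5.npz')['p'][130:290,180:380]; b=cv2.resize(b,None,fx=2,fy=2,interpolation=cv2.INTER_CUBIC)
cv2.imwrite('pics/c6.png',np.hstack([a,b])[:,:,::-1])
for pl in(0,.0125):
  for a in(.6,):
    L=O-(.085+pl+.002)*X+.1*Z+.13*(np.cos(a)*Z+np.sin(a)*Y); print(pl,a,proj('top',5,L),(proj('top',5,L)-[220,140])*2,(proj('side',5,L)-[180,130])*2+[400,0])"
```

```text
[0.39870832 0.25339606 0.30278451] [ 1.25316704  0.621462   -0.51672187] 9.0
0 0.6 [[283.73404303 216.89598852]] [[127.46808607 153.79197705]] [[633.4253743  197.62617166]]
0.0125 0.6 [[282.90735398 221.09447127]] [[125.81470797 162.18894254]] [[639.88761725 201.29367724]]
```

View pics/c6.png

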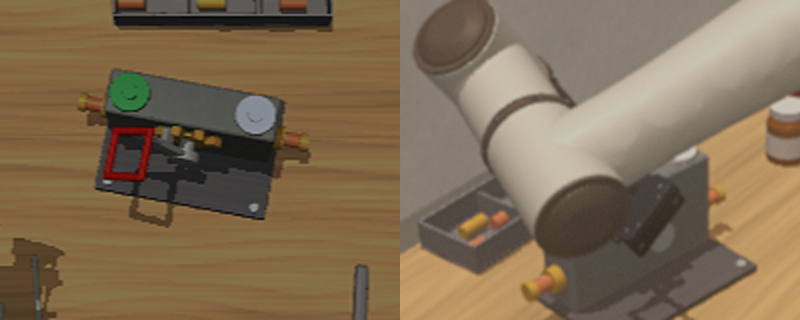

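The top view shows the loop's middle at about (129,154), against a prediction of (127,154) for fully home at 0.60 rad on the green side. If it were resting on the teeth it would be at row 162. The arm is clear.

```bash
python3 -c "
from station import r
print(r.finish_job())"
```

```text
the job is handed in; nothing more can be done
None
```

I pulled the selector out, swung it to the green disc's side and released it in that notch. The last top view shows it fully home at about 0.60 rad with the arm clear, and I handed the job in at about 9 s; the hand-in returned no verdict.

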